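# Check a stroller's two brake levers

## Task

Check the two hand brake levers on the stroller push bar: with the backs of the closed fingers, gently press each lever in as far as it goes, one at a time, letting it spring back out, to find which one stops short of the bar and which one comes right in to the bar. Then press the one that stops short in to its stop again (or stay on it, if it was the last you tried) and finish while still holding it there, so that I can measure its gap; the program ends holding. Only push the levers from outside: do not pinch or hook them, do not touch the bar, and leave everything else on the dresser where it stands.

Things in the scene. Friction and masses are not known exactly. Their poses are not given: they have to be found in the camera images.
- stand: push bar of a stroller: aluminium tube 28 mm in diameter, 500 mm long, level along the stand's y axis, its axis 110 mm above the dresser, on two grey weighted feet 150 x 70 x 14 mm at y = +-225 mm with posts. Fixed. Origin on the dresser under mid-bar; levers on its -x side, towards the robot. Nothing of it is above 132 mm.
- lever_a (a joint): hinge of hand lever a, rad: 0 = sprung fully out, grows as it swings in to the bar. a and b look alike and swap sides. One of them stops at about 0.32, its ball end 22 mm of air short of the bar; the other goes on to about 0.50, ball end at the bar; press to find which. It springs back by itself; at the pad it takes 2 N to start, 5 N at 0.32, 7 N at 0.50. The stop is hard: creep up to it.
- lever_a_pad (a point): pressing place on lever a: mid-height of the flat outer face of its blade (away from the bar), 85 mm from the hinge pin; moves with the lever. Blade: aluminium, 7 mm thick, 18 mm high, level, 110 mm above the dresser; a 5 mm rib backs it on the bar side (not to be touched). Pressed by pushing it horizontally along the stand's +x; it travels about 27 mm by 0.32 and 42 mm by 0.50.
- lever_a_tip (a point): centre of the ball (20 mm diameter) at the free end of lever a, 115 mm from the hinge pin, 110 mm above the dresser.
- clamp_a: black clamp 36 mm cube-like that carries lever a on the bar; origin at the bar axis, 110 mm above the dresser; same yaw as the stand. Its upright hinge pin is 40 mm from the bar axis along the stand's -x; from the pin the lever, when out, runs along the stand's -y turned 0.373 rad away from the bar.
- lever_b (a joint): hinge of hand lever b, rad: 0 = sprung fully out, grows as it swings in to the bar. a and b look alike and swap sides. One of them stops at about 0.32, its ball end 22 mm of air short of the bar; the other goes on to about 0.50, ball end at the bar; press to find which. It springs back by itself; at the pad it takes 2 N to start, 5 N at 0.32, 7 N at 0.50. The stop is hard: creep up to it.
- lever_b_pad (a point): pressing place on lever b: mid-height of the flat outer face of its blade (away from the bar), 85 mm from the hinge pin; moves with the lever. Blade: aluminium, 7 mm thick, 18 mm high, level, 110 mm above the dresser; a 5 mm rib backs it on the bar side (not to be touched). Pressed by pushing it horizontally along the stand's +x; it travels about 27 mm by 0.32 and 42 mm by 0.50.
- lever_b_tip (a point): centre of the ball (20 mm diameter) at the free end of lever b, 115 mm from the hinge pin, 110 mm above the dresser.
- clamp_b: black clamp 36 mm cube-like that carries lever b on the bar; origin at the bar axis, 110 mm above the dresser; same yaw as the stand. Its upright hinge pin is 40 mm from the bar axis along the stand's -x; from the pin the lever, when out, runs along the stand's -y turned 0.373 rad away from the bar.
- pacifier: loose white pacifier, disc 40 mm in diameter, 34 mm high, teat up, below the bar; origin under its centre. A bystander.
- tumbler: loose frosted glass tumbler, 72 mm wide, 100 mm high, beyond the bar; origin under its centre. A bystander.
- spoon_rest: loose steel spoon rest, dish 90 mm wide and 16 mm high with a flat lip 45 mm wide along its +y to 70 mm, in front of the levers; origin under the dish. A bystander.
- baby_bottle: loose clear baby bottle, 56 mm wide, 140 mm high, beyond the bar; origin under its centre. A bystander.
- cream_jar: loose white jar, 60 mm wide, 50 mm high, beyond the bar; origin under its centre. A bystander.

How it is judged (in metres and radians):
On the way, in this order (a step that is already met when the one before it is completed fails the run):
1. the lever that has lost its stop is pressed in to the bar by the fingers (value of joint lever_b above 0.45 rad and contact force between the fingers and clamp_b above 1 N), for 0.1 s.
2. it is let spring back out (value of joint lever_b below 0.06 rad), for 0.1 s.
At the end, for the whole second after the job is handed in: the lever that stops short is held at its stop (hinge above 0.29 of about 0.32 rad) by the fingers pressing on it with more than 2 N, and the other lever is back out (below 0.06 rad) (value of joint lever_a above 0.29 rad and contact force between the fingers and clamp_a above 2 N and value of joint lever_b below 0.06 rad); the arm keeps its last pose, push and grip.
It fails at once if a lever is pressed or struck harder than 50 N (contact force between any of the fingers, the arm and clamp_a above 50 N or contact force between any of the fingers, the arm and clamp_b above 50 N).
It fails at once if both levers are pressed in at once (value of joint each of lever_a, lever_b above 0.15 rad).
It fails at once if a lever is pinched or hooked: its rear rib is touched (contact force between any of the fingers, the arm and lever_a_c3 above 1 N or contact force between any of the fingers, the arm and lever_b_c3 above 1 N).
It fails at once if the bar or its stand is touched (contact force between any of the fingers, the arm and stand above 2 N).
It fails at once if a bystander is moved or lifted by more than 15 mm (distance of any of pacifier, tumbler, spoon_rest, baby_bottle, cream_jar from where it was at the start of the episode above 0.015 m).
It also fails if it takes over 58 s, if anything falls off the work surface, if the arm or the gripper's body presses on something with over 40 N, if the wrist force passes 120 N, or if a joint passes its speed limit or range.

## Robot

A 6-joint arm with a two-finger parallel gripper is mounted at the origin on the work surface. World frame = base frame: x ahead of the robot, y to its left, z up, the work surface at z = 0. Lengths are in m, angles in degrees, forces in N, time in s.
With the tool pointing down it reaches from about 0.35 to 0.975 m from the base axis. Payload 4.9 kg.
Tool frame: the origin (TCP) lies on the front face of the gripper's body, between the roots of the fingers; the fingertips stand 73 mm ahead of it and the grasp point (between the pads) lies 54 mm ahead of it; z points along the fingers, y is the direction in which the jaws open and shut (so a half turn about z gives the same grasp; the last joint's range is limited). The gripper opens to 85 mm and grips with 20 to 120 N. Pads are 22 mm wide; open, the fingers measure 114 mm over their backs; the gripper's body (76 mm by 85 mm) begins 54 mm behind the grasp point. The pads swing forward as they close: fully open they stand 13 mm farther back than shut.
Start: joints at [66.349, 3.019, 92.412, -0, 84.569, -6.818], TCP at [0.181, 0.598, 0.304] pointing down, gripper open.
Joint ranges: [-172.51, 172.51], [-57.92, 126.97], [3.15, 148.05], [-58.71, 238.71], [5.1, 150.11], [-179.66, 179.66]. Speed limits (degrees/s): [147.25, 147.25, 180, 180, 180, 180].

## Interface

Orientations are given as [roll, pitch, yaw] about the fixed x, y, z axes, in that order (R = Rz(yaw) Ry(pitch) Rx(roll)).
In Python, from workcell import bot, snapshot, job gives the robot as it stands.
- The arm moves only by the tool carry_out, never from a script. Its argument "series" is text: rows parted by semicolons, each of 7 numbers parted by spaces: the shift along the tool's x, y, z in m, then the turn, a rotation vector about the tool's x, y, z in degrees, then the opening, from 0 (shut) to 1 (fully open). In form: x y z wx wy wz fingers; .... A call has 1 to 20 rows; each row shifts and turns the commanded pose from where the row before left it, along the tool's axes as they then stand; what a row does not reach is not made up. A row lasts 1/12 s, in which the tool goes at most 41.7 mm and 7.16 degrees, less where a joint would pass 70% of its speed; a pose out of reach is approached as far as the arm can. A call is refused whole if a number of a shift passes 0.0417 or a number of a turn 7.16, either way. A call with a gripper value outside its range is refused whole. The fingers move at their own pace and stop on an object; "grip_force" is the grip in N (left out, the last holds). Time passes only in rows, so rows that do not move let the fingers close. It gives the time, the measured TCP pose, the force and the opening at its end, in the units of the state.
- bot.sense(): the state, without advancing time (a new reading comes with each control period).
- snapshot(name): name is "scene" or "top" or "wrist"; returns a dict with "pixels" (420x560x3 uint8, red, green, blue), "fx", "fy", "cx", "cy" (pixels), "rvec" (rotation vector, rad) and "tvec" (3), from world to camera coordinates, as OpenCV has them; the wrist camera has in their place "T_tool_cam" (4x4, takes a point from camera to tool coordinates, whose origin is the TCP and whose axes are the flange's). Camera axes: x right, y down, z forward; pixel columns grow to the right and rows downward; lengths in m; the calibration is good to about 2 mm. A picture is of the moment at which its call begins: read the wrist's pose just before it. There is no depth.
- job.close_job(): hands the job in, once; it reports no verdict.
The state is a dict: "t": time; "qpos": joint angles; "joint_vel": joint speeds; "tau": joint torques, N m; "position": TCP position; "eef_rot": TCP orientation; "contact_force": force on the tool from outside, world axes, zero at the start; "wrist_torque": the same for the moment, N m; "opening": finger opening in m.
Only numpy, scipy, OpenCV 4.12 (cv2) and the standard library are available. Lean on these libraries where they do the work, as an engineer would, in place of code of your own. Each camera call takes 0.05 s, during which the arm holds its last target.

## Working session

There is one attempt and no reset: what is moved stays moved. The work goes in short steps, Python scripts to look and compute and a tool call to move; the robot and the scene stay as the last step left them, time stands still between calls to the robot, and variables do not carry over. Pictures are saved under pics/ and viewed, and the job is handed in when it is done.

Besides the shell and the picture viewer there is one more tool, called after "Request:" in YAML: its name, and indented under it one key for each argument. carry_out: Moves the arm, as the interface text tells. Its arguments: {"type":"object","properties":{"series":{"type":"string"},"grip_force":{"type":"number"}},"required":["series"]}

```bash
mkdir -p pics; ls
python3 - <<'E'
from workcell import bot, snapshot, job
import cv2
print(bot.sense())
for n in ["scene","top","wrist"]:
    s=snapshot(n); cv2.imwrite(f"pics/{n}0.png",s["pixels"][:,:,::-1])
    print(n,{k:v for k,v in s.items() if k!="pixels"})
E
```

```text
pics
{'t': 0.0, 'qpos': array([ 6.63513340e+01,  3.05542388e+00,  9.24945611e+01, -8.97954645e-04,
        8.45693648e+01, -6.81825776e+00]), 'joint_vel': array([ 0.07878056, -0.02552056, -0.05858886, -0.06806022,  0.04336209,
        0.03180917]), 'tau': array([-2.19288131e-04, -3.93687952e+01, -3.70175958e+01, -1.76874814e-04,
        7.07073210e-03, -1.74704394e-05]), 'position': array([0.18076601, 0.59777162, 0.30265699]), 'eef_rot': array([-1.79881388e+02, -1.32818146e-02,  1.63169664e+02]), 'contact_force': array([ 0.49715527,  0.08433134, -0.04944808]), 'wrist_torque': array([ 0.01536688, -0.00434042,  0.04541699]), 'opening': 0.08523984982684579}
scene {'fx': 533.3594781341354, 'fy': 533.3594781341354, 'cx': 279.5515268051248, 'cy': 214.11967487088307, 'rvec': array([ 0.79519585,  2.69704801, -0.90569336]), 'tvec': array([ 0.46144989, -0.22163874,  1.35503012])}
top {'fx': 461.30971207771177, 'fy': 461.30971207771177, 'cx': 281.503374516838, 'cy': 218.01655038324395, 'rvec': array([ 2.18275772, -2.02285401,  0.22982233]), 'tvec': array([0.0108471 , 0.61983431, 0.74127292])}
wrist {'fx': 355.1771481780421, 'fy': 355.1771481780421, 'cx': 281.48186701938266, 'cy': 213.3234350939592, 'T_tool_cam': array([[ 1.39672592e-04, -9.44977141e-01, -3.27136336e-01,
         8.37111558e-02],
       [ 9.99999774e-01, -8.32157973e-05,  6.67335181e-04,
        -6.44569343e-04],
       [-6.57839403e-04, -3.27136356e-01,  9.44976916e-01,
        -7.04312650e-02],
       [ 0.00000000e+00,  0.00000000e+00,  0.00000000e+00,
         1.00000000e+00]])}
```

View pics/scene0.png

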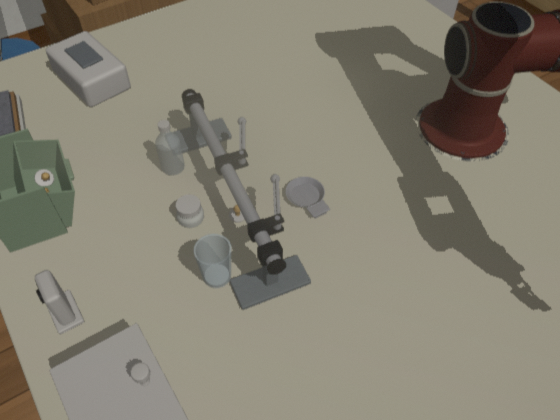

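View pics/top0.png

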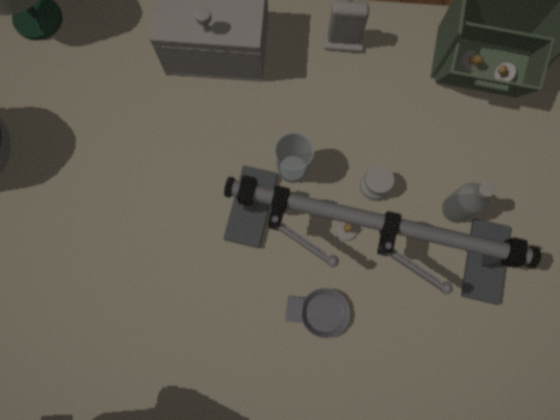

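View pics/wrist0.png

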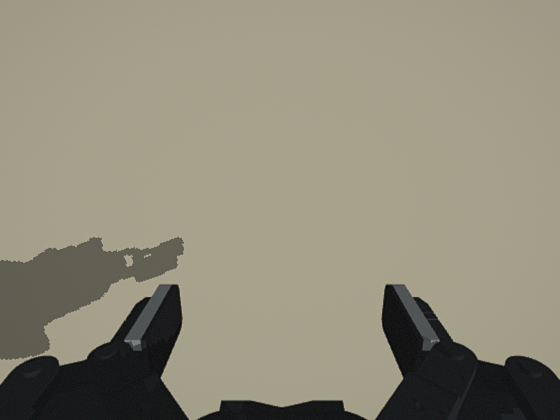

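Overall view: the bar runs from (230,187) to (540,257) in the top picture, with lever balls near (332,261) and (447,287). I'll enlarge for accuracy.

Run:
```python
import cv2,numpy as np
t=cv2.imread("pics/top0.png"); c=t[165:315,215:415]; 
f=lambda c:np.clip(cv2.resize(c,None,fx=4,fy=4,interpolation=cv2.INTER_CUBIC)*1.5,0,255).astype(np.uint8)
cv2.imwrite("pics/tc1.png",f(c)); cv2.imwrite("pics/tc2.png",f(t[165:315,360:560]))
s=cv2.imread("pics/scene0.png"); cv2.imwrite("pics/sc1.png",f(s[85:235,170:340])); cv2.imwrite("pics/sc2.png",f(s[160:310,170:340]))
```

```text
(no output)
```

View pics/tc1.png

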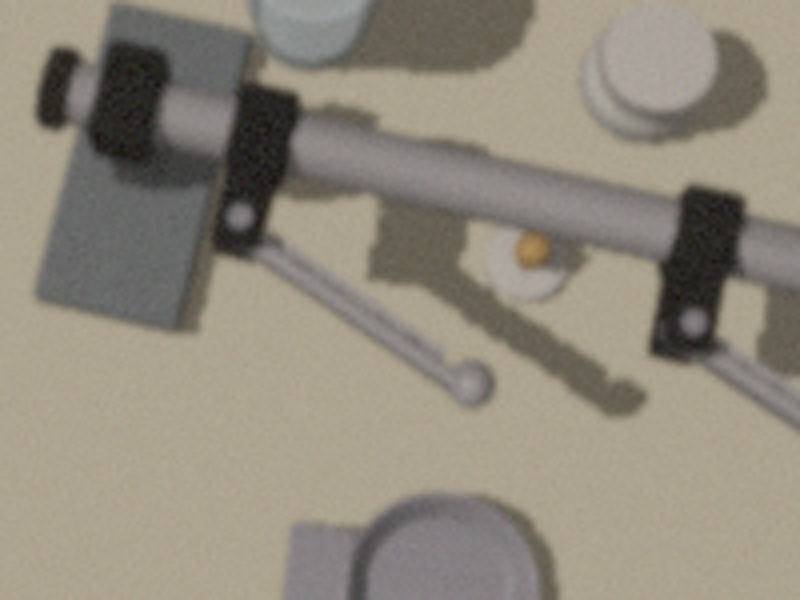

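View pics/tc2.png

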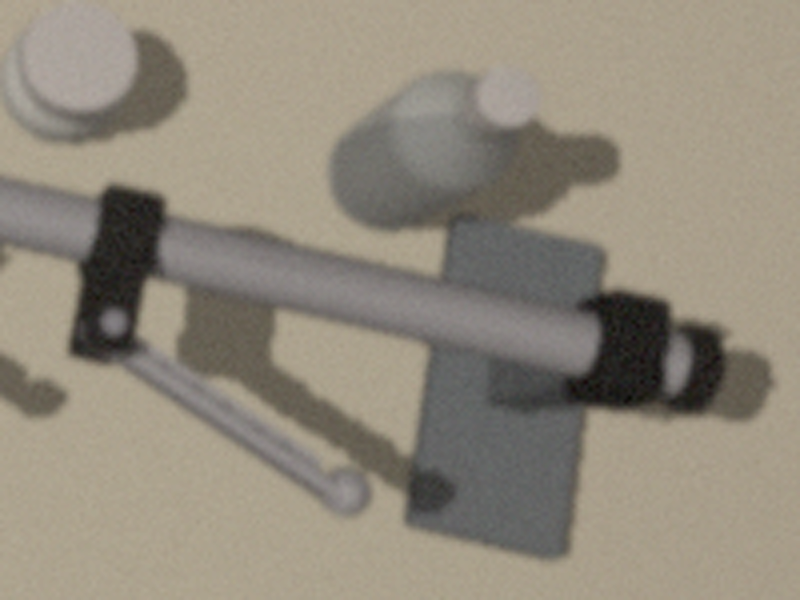

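View pics/sc1.png

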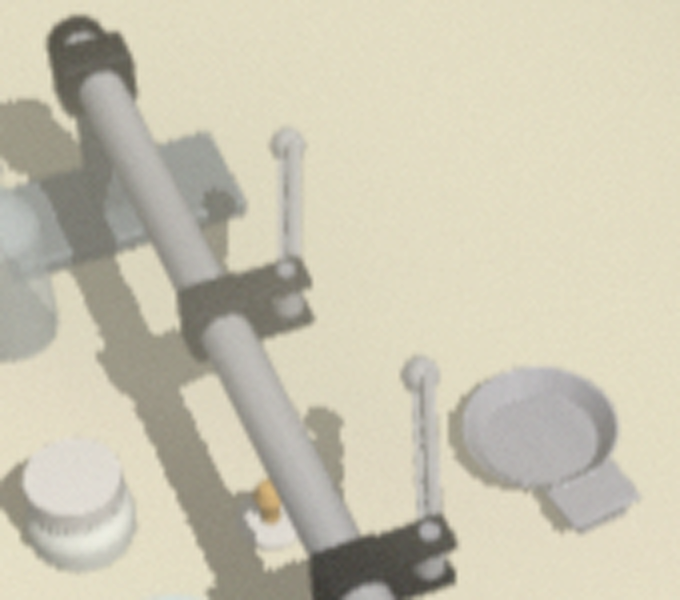

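View pics/sc2.png

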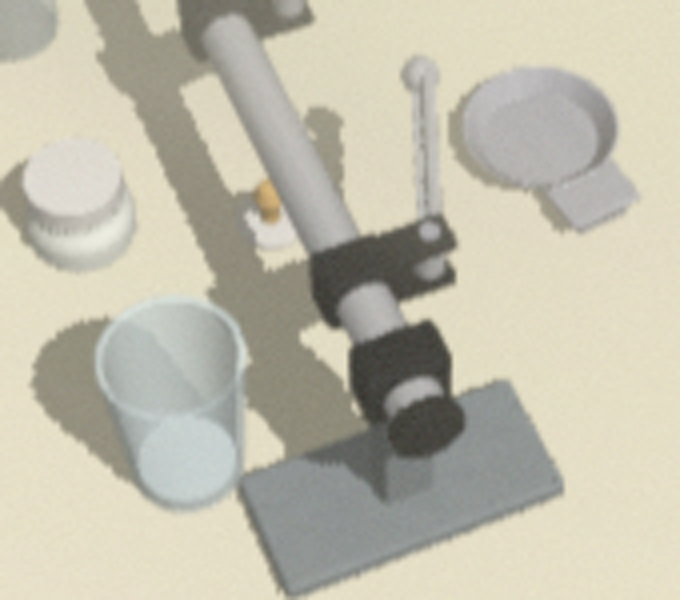

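```bash
cat > h.py <<'E'
import cv2,numpy as np
from workcell import bot, snapshot, job
S={n:snapshot(n) for n in ("scene","top")}
def P(n):
    s=S[n];R,_=cv2.Rodrigues(s["rvec"]);K=np.array([[s["fx"],0,s["cx"]],[0,s["fy"],s["cy"]],[0,0,1]])
    return K@np.c_[R,s["tvec"]],K,R,np.array(s["tvec"])
def tri(a,b):
    X=cv2.triangulatePoints(P("scene")[0],P("top")[0],np.array(a,float).reshape(2,1),np.array(b,float).reshape(2,1));return (X[:3]/X[3]).ravel()
def onz(n,uv,z):
    _,K,R,t=P(n);d=R.T@np.linalg.inv(K)@[*uv,1];c=-R.T@t;return c+d*(z-c[2])/d[2]
def proj(n,X):
    p=P(n)[0]@[*X,1];return p[:2]/p[2]
E
python3 - <<'E'
from h import *
np.set_printoptions(precision=4,suppress=True)
for nm,a,b in [("b1",(275.25,178.75),(333,261)),("b2",(241.75,121.25),(446.25,287.75)),("p1",(277.25,217.5),(275,219)),("p2",(241.75,152),(388.25,245.5))]:
    X=tri(a,b);print(nm,X,proj("scene",X)-a,proj("top",X)-b, "z.11:",onz("top",b,.11),onz("scene",a,.11))
for nm,p in [("barL",(215+70/4,165+90/4)),("barR",(360+680/4,165+360/4)),("mid",(215+560/4,165+205/4))]: print(nm,onz("top",p,.11))
for nm,p in [("dish",(326,311)),("lip",(295,308))]: print(nm,onz("top",p,.016))
E
```

```text
b1 [ 0.5424 -0.0312  0.1062] [-0.4304 -0.1157] [-0.5572  0.5071] z.11: [ 0.5428 -0.0316  0.11  ] [ 0.5436 -0.0277  0.11  ]
b2 [ 0.5132 -0.2166  0.1067] [-0.2515 -0.0939] [-0.367   0.3391] z.11: [ 0.5134 -0.216   0.11  ] [ 0.5145 -0.2128  0.11  ]
p1 [0.6013 0.0682 0.1262] [-0.2969 -0.0727] [-0.3553  0.3233] z.11: [0.6054 0.0681 0.11  ] [0.5943 0.0585 0.11  ]
p2 [ 0.5713 -0.1162  0.1274] [-0.3484 -0.1222] [-0.4744  0.4365] z.11: [ 0.5752 -0.1209  0.11  ] [ 0.5631 -0.1304  0.11  ]
barL [0.6542 0.1438 0.11  ]
barR [ 0.5772 -0.3532  0.11  ]
mid [ 0.6203 -0.0644  0.11  ]
dish [ 0.4648 -0.0339  0.016 ]
lip [0.4659 0.0219 0.016 ]
```

Request:
carry_out:
  series: "0 0 0 0 0 6.87 0;0 0 0 0 0 6.87 0;0 0 0 0 0 6.87 0;0 0 0 0 0 6.87 0;0 0 0 0 0 6.87 0;0 0 0 0 0 6.87 0;0 0 0 0 0 6.87 0;0 0 0 0 0 6.87 0;0 0 0 0 0 6.87 0;0 0 0 0 0 6.87 0;0 0 0 0 0 6.87 0;0 0 0 0 0 6.87 0;0 0 0 0 0 0 0;0 0 0 0 0 0 0"
  grip_force: 40

```text
t: 1.42
position: [0.181, 0.5981, 0.3037]
eef_rot: [-180.0, 0.0, 80.9]
contact_force: [0.3, 0.4, -0.7]
opening: -0.0002
```

Request:
carry_out:
  series: "-0.0297 0.0233 0 0 0 0 0;-0.0297 0.0233 0 0 0 0 0;-0.0297 0.0233 0 0 0 0 0;-0.0297 0.0233 0 0 0 0 0;-0.0297 0.0233 0 0 0 0 0;-0.0297 0.0233 0 0 0 0 0;-0.0297 0.0233 0 0 0 0 0;-0.0297 0.0233 0 0 0 0 0;-0.0297 0.0233 0 0 0 0 0;-0.0297 0.0233 0 0 0 0 0;-0.0297 0.0233 0 0 0 0 0;-0.0297 0.0233 0 0 0 0 0;-0.0297 0.0233 0 0 0 0 0;-0.0297 0.0233 0 0 0 0 0;-0.0297 0.0233 0 0 0 0 0;-0.0297 0.0233 0 0 0 0 0;-0.0297 0.0233 0 0 0 0 0;-0.0297 0.0233 0 0 0 0 0;0 0 0 0 0 0 0;0 0 0 0 0 0 0"

```text
t: 3.08
position: [0.5092, 0.0014, 0.3037]
eef_rot: [-180.0, -0.0, 80.7]
contact_force: [-0.7, 0.0, -0.2]
opening: -0.0002
```

Request:
carry_out:
  series: "0 -0.005 0.015 0 0 0 0;0 0 0.015 0 0 0 0;0 0 0.015 0 0 0 0;0 0 0.015 0 0 0 0;0 0 0.015 0 0 0 0;0 0 0 0 0 0 0"

```text
t: 3.58
position: [0.5016, 0.0052, 0.2254]
eef_rot: [-179.6, -0.0, 80.9]
contact_force: [-0.2, 0.2, -0.0]
opening: 0.0001
```

Run:
```python
from h import *
print(bot.sense()["position"])
f=lambda c,k:np.clip(cv2.resize(c,None,fx=k,fy=k,interpolation=cv2.INTER_CUBIC)*1.4,0,255).astype(np.uint8)[:,:,::-1]
cv2.imwrite("pics/s2.png",f(S["scene"]["pixels"][60:310,150:400],2.4))
cv2.imwrite("pics/w2.png",snapshot("wrist")["pixels"][:,:,::-1])
```

```text
[0.50326239 0.00473315 0.22868287]
```

View pics/s2.png

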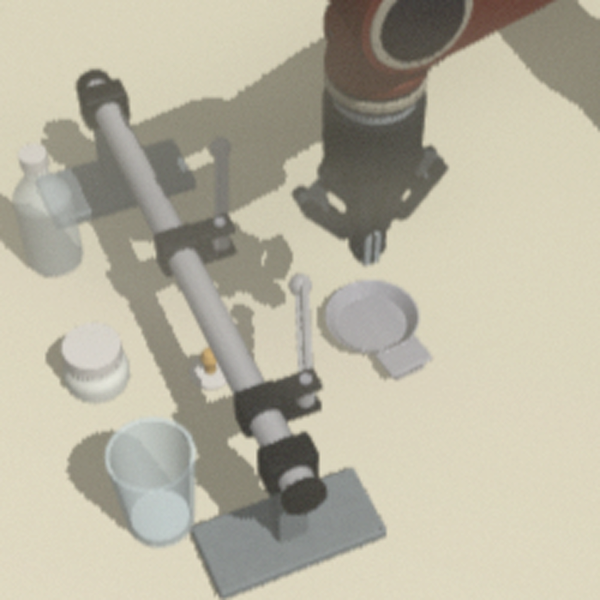

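View pics/w2.png

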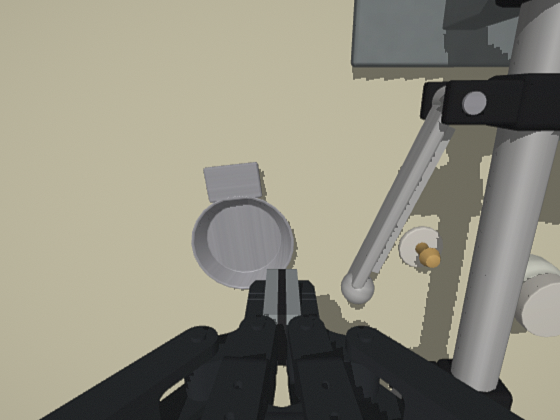

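The scene view shows the shut fingers standing on the robot side of lever 1 with clearance. The wrist view shows the ball at (357,290) and the fingertip at (282,270). I'll go down, then creep in.

Request:
carry_out:
  series: "0 0 0.015 0 0 0 0;0 0 0.015 0 0 0 0;0 0 0.015 0 0 0 0;0 0 0.0165 0 0 0 0;0 0 0 0 0 0 0;0 0 0 0 0 0 0"

```text
t: 4.23
position: [0.5039, 0.004, 0.1679]
eef_rot: [-180.0, -0.0, 80.8]
contact_force: [-0.5, -0.0, 0.5]
opening: 0.0002
```

Run:
```python
from h import *
print(bot.sense()["position"])
f=lambda c,k:np.clip(cv2.resize(c,None,fx=k,fy=k,interpolation=cv2.INTER_CUBIC)*1.4,0,255).astype(np.uint8)[:,:,::-1]
cv2.imwrite("pics/s3.png",f(S["scene"]["pixels"][60:310,150:400],2.4))
cv2.imwrite("pics/w3.png",snapshot("wrist")["pixels"][:,:,::-1])
```

```text
[0.50482468 0.00380868 0.16933696]
```

View pics/s3.png

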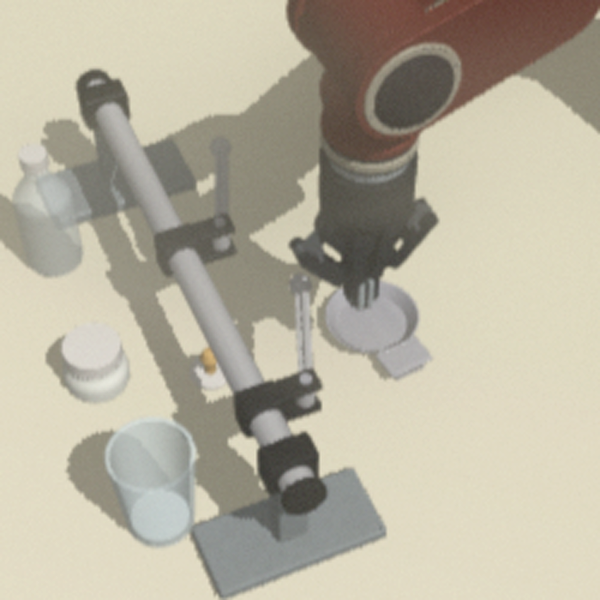

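View pics/w3.png

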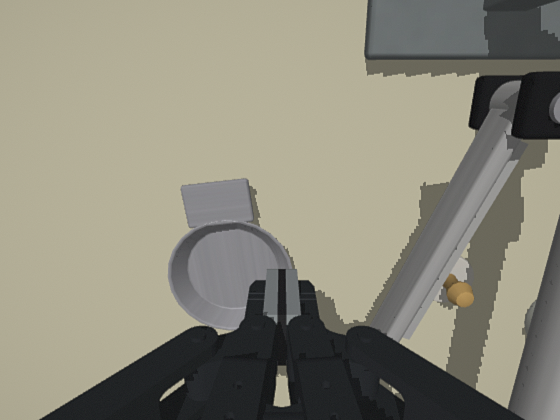

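Request:
carry_out:
  series: "0 0.004 0 0 0 0 0;0 0.004 0 0 0 0 0;0 0.004 0 0 0 0 0;0 0.004 0 0 0 0 0;0 0.004 0 0 0 0 0;0 0.004 0 0 0 0 0;0 0.001 0 0 0 0 0;0 0.001 0 0 0 0 0;0 0.001 0 0 0 0 0;0 0.001 0 0 0 0 0;0 0 0 0 0 0 0"

```text
t: 5.3
position: [0.5315, -0.0007, 0.1674]
eef_rot: [-180.0, 0.0, 80.7]
contact_force: [-0.3, -0.4, 0.5]
opening: 0.0002
```

Request:
carry_out:
  series: "0 0.001 0 0 0 0 0;0 0.001 0 0 0 0 0;0 0.001 0 0 0 0 0;0 0.001 0 0 0 0 0;0 0 0 0 0 0 0"

```text
t: 5.72
position: [0.5352, -0.0013, 0.1673]
eef_rot: [-179.9, 0.0, 80.7]
contact_force: [-2.1, 0.7, 1.1]
opening: 0.0001
```

Request:
carry_out:
  series: "0 0.001 0 0 0 0 0;0 0.001 0 0 0 0 0;0 0.001 0 0 0 0 0;0 0.001 0 0 0 0 0;0 0 0 0 0 0 0"

```text
t: 6.13
position: [0.5392, -0.002, 0.1671]
eef_rot: [-180.0, 0.0, 80.7]
contact_force: [-2.9, 0.1, 0.3]
opening: 0.0001
```

Request:
carry_out:
  series: "0 0.001 0 0 0 0 0;0 0.001 0 0 0 0 0;0 0.001 0 0 0 0 0;0 0.001 0 0 0 0 0;0 0 0 0 0 0 0"

```text
t: 6.55
position: [0.5433, -0.0027, 0.1672]
eef_rot: [-180.0, 0.0, 80.7]
contact_force: [-2.8, -0.6, -0.3]
opening: 0.0001
```

Request:
carry_out:
  series: "0 0.001 0 0 0 0 0;0 0.001 0 0 0 0 0;0 0.001 0 0 0 0 0;0 0.001 0 0 0 0 0;0 0.001 0 0 0 0 0;0 0.001 0 0 0 0 0;0 0.001 0 0 0 0 0;0 0.001 0 0 0 0 0;0 0.001 0 0 0 0 0;0 0.001 0 0 0 0 0;0 0.001 0 0 0 0 0;0 0 0 0 0 0 0"

```text
t: 7.55
position: [0.5542, -0.0045, 0.1673]
eef_rot: [-180.0, 0.0, 80.7]
contact_force: [-3.6, -1.5, -1.1]
opening: -0.0002
```

Request:
carry_out:
  series: "0 0.0005 0 0 0 0 0;0 0.0005 0 0 0 0 0;0 0.0005 0 0 0 0 0;0 0.0005 0 0 0 0 0;0 0.0005 0 0 0 0 0;0 0.0005 0 0 0 0 0;0 0 0 0 0 0 0"

```text
t: 8.13
position: [0.5571, -0.005, 0.1673]
eef_rot: [-180.0, 0.0, 80.7]
contact_force: [-4.6, -1.4, -0.5]
opening: 0.0004
```

Request:
carry_out:
  series: "0 0.0005 0 0 0 0 0;0 0.0005 0 0 0 0 0;0 0.0005 0 0 0 0 0;0 0.0005 0 0 0 0 0;0 0 0 0 0 0 0"

```text
t: 8.55
position: [0.559, -0.0053, 0.1673]
eef_rot: [-180.0, 0.0, 80.7]
contact_force: [-5.3, -2.6, 0.3]
opening: 0.0
```

Request:
carry_out:
  series: "0 0.0005 0 0 0 0 0;0 0.0005 0 0 0 0 0;0 0.0005 0 0 0 0 0;0 0.0005 0 0 0 0 0;0 0 0 0 0 0 0"

```text
t: 8.97
position: [0.5609, -0.0057, 0.1673]
eef_rot: [-180.0, 0.0, 80.7]
contact_force: [-5.8, -1.7, 0.1]
opening: -0.0003
```

Request:
carry_out:
  series: "0 0.0005 0 0 0 0 0;0 0.0005 0 0 0 0 0;0 0.0005 0 0 0 0 0;0 0.0005 0 0 0 0 0;0 0 0 0 0 0 0"

```text
t: 9.38
position: [0.5628, -0.0061, 0.1673]
eef_rot: [-180.0, 0.0, 80.7]
contact_force: [-5.9, -2.0, 0.1]
opening: -0.0
```

Request:
carry_out:
  series: "0 0.0005 0 0 0 0 0;0 0.0005 0 0 0 0 0;0 0.0005 0 0 0 0 0;0 0 0 0 0 0 0"

```text
t: 9.72
position: [0.5643, -0.0064, 0.1672]
eef_rot: [-179.9, 0.0, 80.7]
contact_force: [-6.7, -3.6, 0.4]
opening: -0.0001
```

Run:
```python
from h import *
s=bot.sense();print(s["position"],s["contact_force"])
f=lambda c,k:np.clip(cv2.resize(c,None,fx=k,fy=k,interpolation=cv2.INTER_CUBIC)*1.4,0,255).astype(np.uint8)[:,:,::-1]
cv2.imwrite("pics/s4.png",f(S["scene"]["pixels"][60:310,150:400],2.4))
cv2.imwrite("pics/w4.png",snapshot("wrist")["pixels"][:,:,::-1])
```

```text
[ 0.56426036 -0.00643482  0.16726415] [-5.63512108 -2.99856512 -0.83537889]
```

View pics/s4.png

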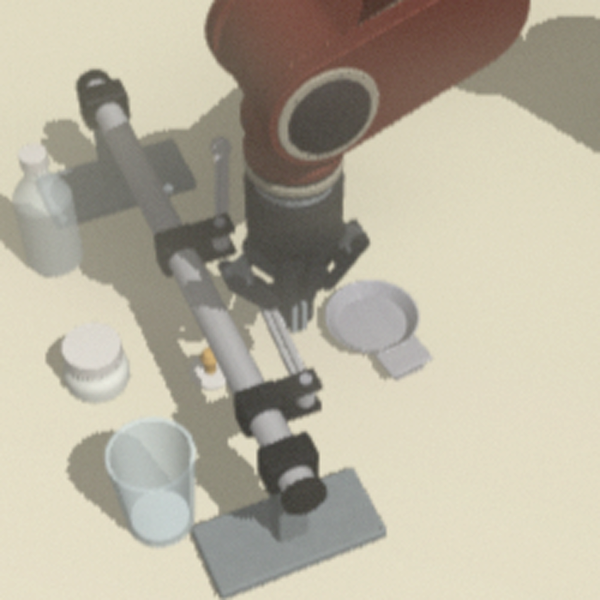

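View pics/w4.png

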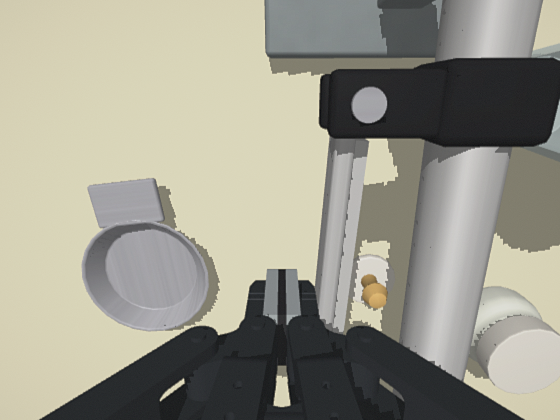

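The wrist view shows the lever now nearly parallel to the bar (about 0.3 rad), with no stop felt yet. I'll keep creeping.

Request:
carry_out:
  series: "0 0.0005 0 0 0 0 0;0 0.0005 0 0 0 0 0;0 0.0005 0 0 0 0 0;0 0 0 0 0 0 0"

```text
t: 10.2
position: [0.5657, -0.0067, 0.1672]
eef_rot: [-179.9, 0.1, 80.7]
contact_force: [-6.3, -2.7, 0.3]
opening: -0.0005
```

Request:
carry_out:
  series: "0 0.0005 0 0 0 0 0;0 0.0005 0 0 0 0 0;0 0.0005 0 0 0 0 0;0 0 0 0 0 0 0"

```text
t: 10.53
position: [0.5672, -0.007, 0.1673]
eef_rot: [-179.9, 0.1, 80.7]
contact_force: [-6.0, -3.5, -0.9]
opening: 0.0001
```

Request:
carry_out:
  series: "0 0.0005 0 0 0 0 0;0 0.0005 0 0 0 0 0;0 0.0005 0 0 0 0 0;0 0 0 0 0 0 0"

```text
t: 10.87
position: [0.5686, -0.0074, 0.1672]
eef_rot: [-179.9, 0.1, 80.7]
contact_force: [-6.6, -3.2, 1.6]
opening: -0.0
```

Request:
carry_out:
  series: "0 0.0005 0 0 0 0 0;0 0.0005 0 0 0 0 0;0 0.0005 0 0 0 0 0;0 0.0005 0 0 0 0 0;0 0 0 0 0 0 0"

```text
t: 11.28
position: [0.5704, -0.0078, 0.1672]
eef_rot: [-179.9, 0.1, 80.7]
contact_force: [-7.2, -4.3, 0.0]
opening: 0.0002
```

Request:
carry_out:
  series: "0 0.0005 0 0 0 0 0;0 0.0005 0 0 0 0 0;0 0.0005 0 0 0 0 0;0 0.0005 0 0 0 0 0;0 0 0 0 0 0 0"

```text
t: 11.7
position: [0.5723, -0.0082, 0.1672]
eef_rot: [-179.9, 0.1, 80.7]
contact_force: [-6.9, -4.5, 0.7]
opening: 0.0001
```

Request:
carry_out:
  series: "0 0.0005 0 0 0 0 0;0 0.0005 0 0 0 0 0;0 0.0005 0 0 0 0 0;0 0.0005 0 0 0 0 0;0 0 0 0 0 0 0"

```text
t: 12.12
position: [0.5743, -0.0085, 0.1672]
eef_rot: [-179.9, 0.1, 80.7]
contact_force: [-7.9, -4.2, 1.3]
opening: -0.0
```

Request:
carry_out:
  series: "0 0.0005 0 0 0 0 0;0 0.0005 0 0 0 0 0;0 0.0005 0 0 0 0 0;0 0 0 0 0 0 0"

```text
t: 12.45
position: [0.5757, -0.0088, 0.1672]
eef_rot: [-179.9, 0.1, 80.7]
contact_force: [-8.3, -4.0, 1.5]
opening: 0.0001
```

Request:
carry_out:
  series: "0 0.0005 0 0 0 0 0;0 0.0005 0 0 0 0 0;0 0 0 0 0 0 0"

```text
t: 12.7
position: [0.5767, -0.0089, 0.1672]
eef_rot: [-179.9, 0.1, 80.7]
contact_force: [-8.1, -3.6, 1.7]
opening: -0.0003
```

Run:
```python
from h import *
s=bot.sense();print(s["position"],s["contact_force"])
f=lambda c,k:np.clip(cv2.resize(c,None,fx=k,fy=k,interpolation=cv2.INTER_CUBIC)*1.4,0,255).astype(np.uint8)[:,:,::-1]
cv2.imwrite("pics/s5.png",f(S["scene"]["pixels"][130:280,200:350],4))
cv2.imwrite("pics/w5.png",snapshot("wrist")["pixels"][:,:,::-1])
```

```text
[ 0.57668654 -0.00889577  0.16722247] [-8.62331114 -4.40650507  1.4584457 ]
```

View pics/s5.png

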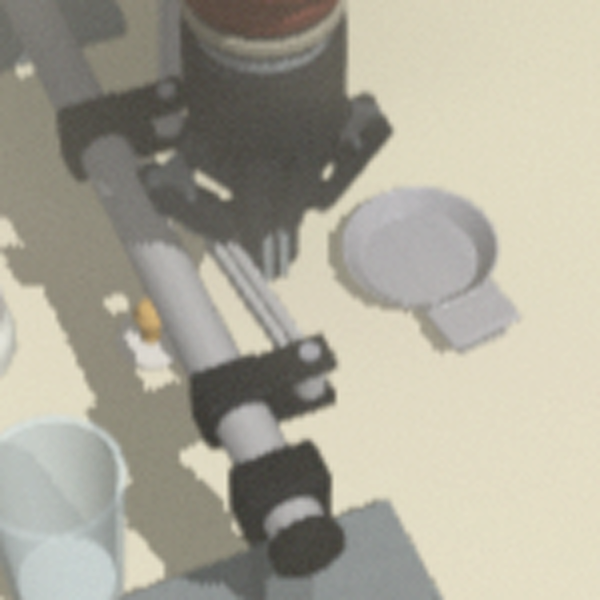

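View pics/w5.png

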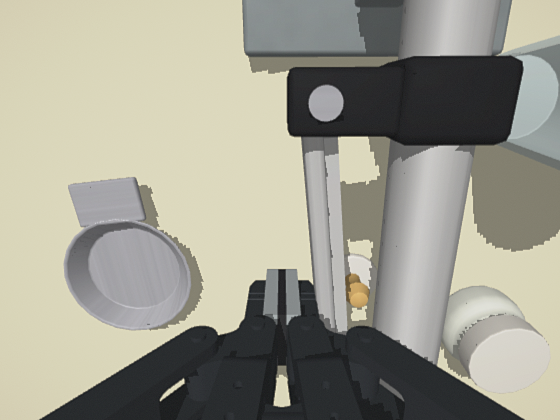

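Request:
carry_out:
  series: "0 0.0005 0 0 0 0 0;0 0.0005 0 0 0 0 0;0 0 0 0 0 0 0"

```text
t: 13.1
position: [0.5777, -0.0091, 0.1672]
eef_rot: [-179.9, 0.1, 80.7]
contact_force: [-7.6, -4.0, 0.5]
opening: 0.0
```

Request:
carry_out:
  series: "0 0.0005 0 0 0 0 0;0 0.0005 0 0 0 0 0;0 0 0 0 0 0 0"

```text
t: 13.35
position: [0.5786, -0.0092, 0.1672]
eef_rot: [-179.9, 0.1, 80.7]
contact_force: [-7.7, -3.7, 1.7]
opening: -0.0003
```

Request:
carry_out:
  series: "0 0.0005 0 0 0 0 0;0 0.0005 0 0 0 0 0;0 0 0 0 0 0 0"

```text
t: 13.6
position: [0.5794, -0.0093, 0.1672]
eef_rot: [-179.8, 0.1, 80.7]
contact_force: [-10.0, -4.7, 2.0]
opening: 0.0
```

Request:
carry_out:
  series: "0 0.0005 0 0 0 0 0;0 0.0005 0 0 0 0 0;0 0 0 0 0 0 0"

```text
t: 13.85
position: [0.5797, -0.0094, 0.1671]
eef_rot: [-179.7, 0.1, 80.7]
contact_force: [-12.3, -3.6, 4.4]
opening: 0.0001
```

Request:
carry_out:
  series: "0 0.0005 0 0 0 0 0;0 0.0005 0 0 0 0 0;0 0 0 0 0 0 0"

```text
t: 14.1
position: [0.58, -0.0094, 0.1671]
eef_rot: [-179.5, 0.1, 80.8]
contact_force: [-15.9, -2.1, 6.5]
opening: 0.0002
```

Firm stop at about 45 mm travel (x≈0.579), well past where 0.32 rad would stop, so this lever reaches the bar. I'll let it spring out and back off.

Request:
carry_out:
  series: "0 -0.002 0 0 0 0 0;0 -0.003 0 0 0 0 0;0 -0.005 0 0 0 0 0;0 -0.005 0 0 0 0 0;0 -0.005 0 0 0 0 0;0 -0.005 0 0 0 0 0;0 -0.005 0 0 0 0 0;0 -0.005 0 0 0 0 0;0 -0.005 0 0 0 0 0;0 -0.005 0 0 0 0 0;0 -0.005 0 0 0 0 0;0 -0.005 0 0 0 0 0;0 -0.005 0 0 0 0 0;0 -0.005 0 0 0 0 0;0 -0.005 0 0 0 0 0;0 -0.005 0 0 0 0 0;0 0 0 0 0 0 0;0 0 0 0 0 0 0;0 0 0 0 0 0 0"

```text
t: 15.68
position: [0.5084, 0.003, 0.1676]
eef_rot: [180.0, 0.0, 80.7]
contact_force: [-0.8, -0.2, 0.3]
opening: 0.0001
```

Run:
```python
from h import *
s=bot.sense();print(s["position"],s["contact_force"])
f=lambda c,k:np.clip(cv2.resize(c,None,fx=k,fy=k,interpolation=cv2.INTER_CUBIC)*1.4,0,255).astype(np.uint8)[:,:,::-1]
cv2.imwrite("pics/s6.png",f(S["scene"]["pixels"][60:310,150:400],2.4))
```

```text
[0.50847278 0.00302451 0.1674802 ] [ 0.67025553  0.05203988 -0.38087857]
```

View pics/s6.png

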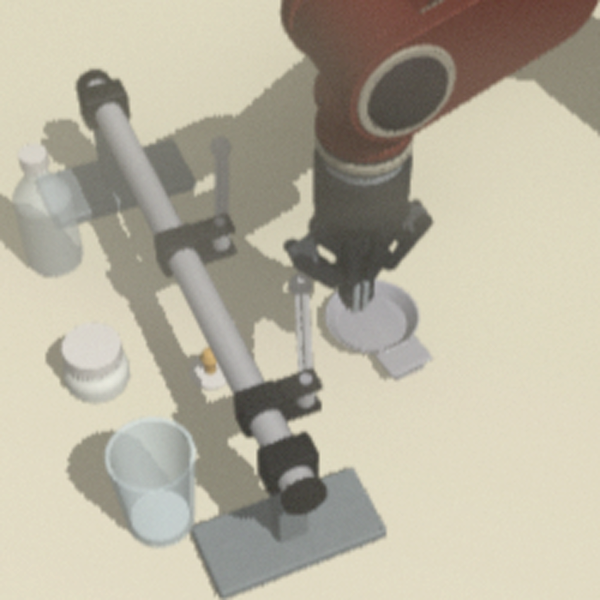

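Lever 1's ball is back at (300,285), as at the start. I'll go along to the other lever.

Request:
carry_out:
  series: "0 -0.01 0 0 0 0 0;-0.0235 0 0 0 0 0 0;-0.0235 0 0 0 0 0 0;-0.0235 0 0 0 0 0 0;-0.0235 0 0 0 0 0 0;-0.0235 0 0 0 0 0 0;-0.0235 0 0 0 0 0 0;-0.0235 0 0 0 0 0 0;-0.0235 0 0 0 0 0 0;0 0 0 0 0 0 0;0 0 0 0 0 0 0"

```text
t: 16.7
position: [0.4681, -0.1817, 0.1675]
eef_rot: [180.0, -0.0, 80.6]
contact_force: [-0.1, -0.2, -0.2]
opening: -0.0002
```

Run:
```python
from h import *
s=bot.sense();print(s["position"],s["contact_force"])
f=lambda c,k:np.clip(cv2.resize(c,None,fx=k,fy=k,interpolation=cv2.INTER_CUBIC)*1.4,0,255).astype(np.uint8)[:,:,::-1]
cv2.imwrite("pics/s7.png",f(S["scene"]["pixels"][30:280,150:400],2.4))
cv2.imwrite("pics/w7.png",snapshot("wrist")["pixels"][:,:,::-1])
```

```text
[ 0.46817886 -0.18039392  0.16726296] [-0.47365272 -0.07733339 -0.47107773]
```

View pics/s7.png

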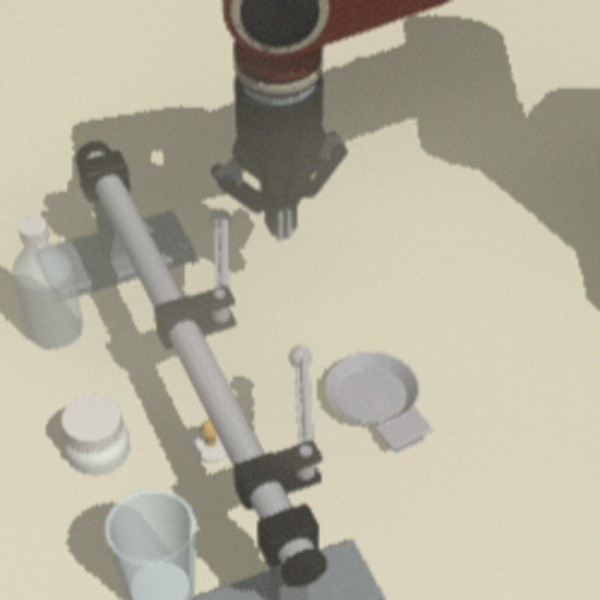

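View pics/w7.png

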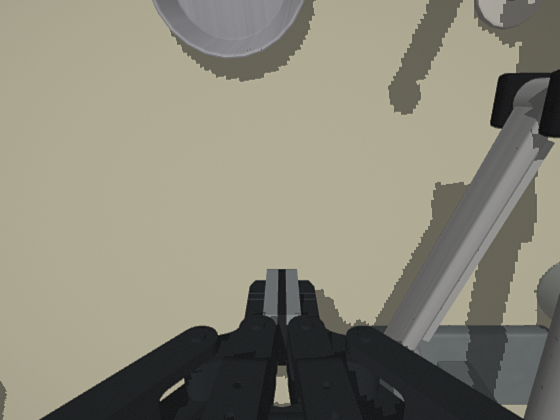

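Lever 2 lies ahead just as lever 1 did. Same approach.

Request:
carry_out:
  series: "0 0.004 0 0 0 0 0;0 0.004 0 0 0 0 0;0 0.004 0 0 0 0 0;0 0.004 0 0 0 0 0;0 0.004 0 0 0 0 0;0 0.004 0 0 0 0 0;0 0.004 0 0 0 0 0;0 0.001 0 0 0 0 0;0 0.001 0 0 0 0 0;0 0.001 0 0 0 0 0;0 0.001 0 0 0 0 0;0 0.001 0 0 0 0 0;0 0 0 0 0 0 0"

```text
t: 17.93
position: [0.5007, -0.1862, 0.1674]
eef_rot: [180.0, 0.0, 80.7]
contact_force: [-0.8, -0.2, 0.0]
opening: -0.0
```

Request:
carry_out:
  series: "0 0.001 0 0 0 0 0;0 0.001 0 0 0 0 0;0 0.001 0 0 0 0 0;0 0.001 0 0 0 0 0;0 0.001 0 0 0 0 0;0 0.001 0 0 0 0 0;0 0.001 0 0 0 0 0;0 0.001 0 0 0 0 0;0 0 0 0 0 0 0"

```text
t: 18.68
position: [0.5084, -0.1874, 0.1671]
eef_rot: [-180.0, -0.0, 80.7]
contact_force: [-2.7, -1.1, 0.7]
opening: 0.0001
```

Request:
carry_out:
  series: "0 0.001 0 0 0 0 0;0 0.001 0 0 0 0 0;0 0.001 0 0 0 0 0;0 0.001 0 0 0 0 0;0 0.001 0 0 0 0 0;0 0.001 0 0 0 0 0;0 0.001 0 0 0 0 0;0 0.001 0 0 0 0 0;0 0 0 0 0 0 0"

```text
t: 19.43
position: [0.5166, -0.1888, 0.1674]
eef_rot: [-180.0, 0.0, 80.7]
contact_force: [-3.2, -1.1, -0.5]
opening: 0.0002
```

Creep to the expected stop near x≈0.534.

Request:
carry_out:
  series: "0 0.001 0 0 0 0 0;0 0.001 0 0 0 0 0;0 0.001 0 0 0 0 0;0 0.001 0 0 0 0 0;0 0.001 0 0 0 0 0;0 0.001 0 0 0 0 0;0 0.001 0 0 0 0 0;0 0.001 0 0 0 0 0;0 0 0 0 0 0 0"

```text
t: 20.18
position: [0.5244, -0.1901, 0.1674]
eef_rot: [-180.0, 0.0, 80.7]
contact_force: [-3.8, -0.8, 0.4]
opening: -0.0002
```

Request:
carry_out:
  series: "0 0.0005 0 0 0 0 0;0 0.0005 0 0 0 0 0;0 0.0005 0 0 0 0 0;0 0.0005 0 0 0 0 0;0 0.0005 0 0 0 0 0;0 0.0005 0 0 0 0 0;0 0 0 0 0 0 0"

```text
t: 20.77
position: [0.5273, -0.1906, 0.1674]
eef_rot: [-180.0, 0.0, 80.7]
contact_force: [-4.6, -1.4, -1.2]
opening: 0.0003
```

Request:
carry_out:
  series: "0 0.0005 0 0 0 0 0;0 0.0005 0 0 0 0 0;0 0.0005 0 0 0 0 0;0 0.0005 0 0 0 0 0;0 0.0005 0 0 0 0 0;0 0.0005 0 0 0 0 0;0 0 0 0 0 0 0"

```text
t: 21.35
position: [0.5301, -0.1912, 0.1673]
eef_rot: [-180.0, 0.0, 80.7]
contact_force: [-5.2, -1.8, 0.4]
opening: -0.0
```

Request:
carry_out:
  series: "0 0.0005 0 0 0 0 0;0 0.0005 0 0 0 0 0;0 0.0005 0 0 0 0 0;0 0.0005 0 0 0 0 0;0 0 0 0 0 0 0"

```text
t: 21.77
position: [0.5321, -0.1916, 0.1673]
eef_rot: [-180.0, 0.0, 80.7]
contact_force: [-4.0, -2.1, -0.4]
opening: 0.0007
```

Request:
carry_out:
  series: "0 0.0005 0 0 0 0 0;0 0.0005 0 0 0 0 0;0 0 0 0 0 0 0"

```text
t: 22.02
position: [0.533, -0.1917, 0.1673]
eef_rot: [-180.0, 0.0, 80.7]
contact_force: [-5.3, -2.0, -0.4]
opening: -0.0004
```

Request:
carry_out:
  series: "0 0.0005 0 0 0 0 0;0 0.0005 0 0 0 0 0;0 0 0 0 0 0 0"

```text
t: 22.27
position: [0.534, -0.1919, 0.1673]
eef_rot: [-180.0, 0.0, 80.7]
contact_force: [-5.5, -1.7, 0.3]
opening: 0.0001
```

Request:
carry_out:
  series: "0 0.0005 0 0 0 0 0;0 0.0005 0 0 0 0 0;0 0 0 0 0 0 0"

```text
t: 22.52
position: [0.535, -0.1922, 0.1673]
eef_rot: [-180.0, 0.0, 80.7]
contact_force: [-4.9, -2.4, -0.9]
opening: 0.0
```

Request:
carry_out:
  series: "0 0.0005 0 0 0 0 0;0 0.0005 0 0 0 0 0;0 0 0 0 0 0 0"

```text
t: 22.77
position: [0.5353, -0.1922, 0.1673]
eef_rot: [-179.8, 0.0, 80.7]
contact_force: [-8.5, -1.6, 1.4]
opening: -0.0002
```

Request:
carry_out:
  series: "0 0.0005 0 0 0 0 0;0 0.0005 0 0 0 0 0;0 0 0 0 0 0 0;0 0 0 0 0 0 0"

```text
t: 23.1
position: [0.5357, -0.1923, 0.1673]
eef_rot: [-179.7, 0.0, 80.7]
contact_force: [-12.3, -2.3, 3.8]
opening: -0.0001
```

Run:
```python
from h import *
s=bot.sense();print(s["position"],s["contact_force"])
f=lambda c,k:np.clip(cv2.resize(c,None,fx=k,fy=k,interpolation=cv2.INTER_CUBIC)*1.4,0,255).astype(np.uint8)[:,:,::-1]
cv2.imwrite("pics/s8.png",f(S["scene"]["pixels"][30:280,150:400],2.4))
cv2.imwrite("pics/w8.png",snapshot("wrist")["pixels"][:,:,::-1])
```

```text
[ 0.53566604 -0.19232391  0.16720613] [-12.29136958  -1.41635893   3.920573  ]
```

View pics/s8.png

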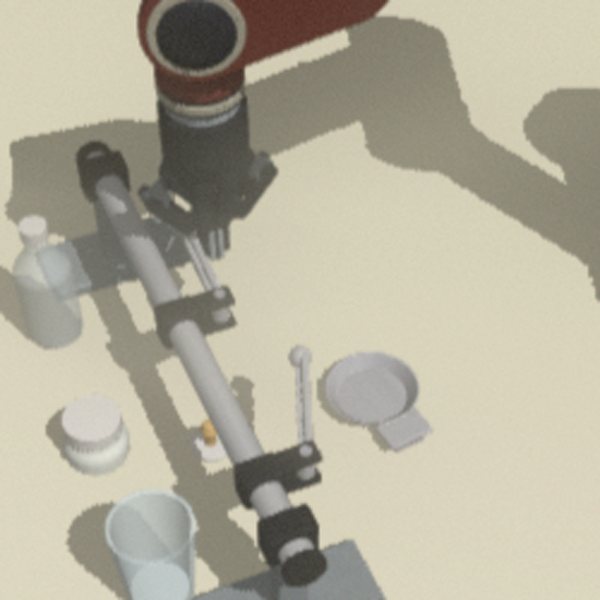

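View pics/w8.png

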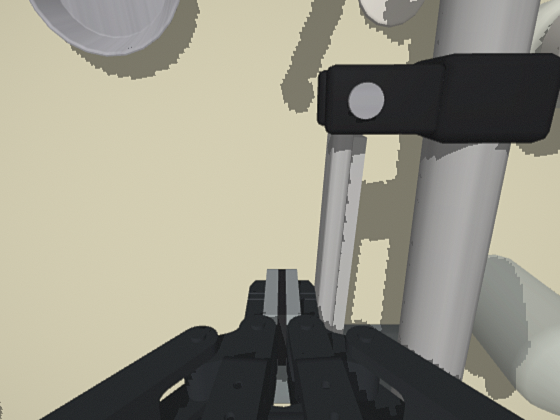

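Lever 2 sits firm with a clear gap to the bar. The stop came at about 31 mm, against about 45 mm for lever 1. Lever 1 is fully out (ball at (300,355)) and the bystanders haven't moved. The push is steady at about 12 N, so I'm handing in.

Run:
```python
from workcell import bot, job
print(job.close_job()); s=bot.sense(); print(s["t"],s["position"],s["contact_force"])
```

```text
the job is handed in; nothing more can be done
None
the job is handed in; nothing more can be done
```

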